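# Level the setting table and roll the test roller to its line

### The arm

A 6-joint arm with a two-finger parallel gripper is mounted at the origin on a cart in front of the work surface, level with it; the furniture and walls round the work are solid. World frame = base frame: x ahead of the robot, y to its left, z up, the work surface at z = 0. Lengths are in m, angles in rad, forces in N, time in s.
With the tool pointing down it reaches from about 0.275 to 0.725 m from the base axis. Payload 5.6 kg.
Tool frame: the origin (TCP) lies on the centre line of the jaws, within the pads' length; the fingertips stand 11 mm ahead of it and the grasp point (between the pads) lies 8 mm behind it; z points along the fingers, y is the line along which they close (so a half turn about z gives the same grasp; the last joint's range is limited). The gripper opens to 85 mm and grips with 20 to 120 N. Pads are 22 mm wide; open, the fingers measure 114 mm over their backs; the gripper's body (76 mm by 85 mm) begins 54 mm behind the grasp point. The pads swing forward as they close: fully open they stand 13 mm farther back than shut.
Start: joints at [1.582, 0.255, 0.108, 0, -1.424, -0.285], TCP at [0.149, 0.53, 0.242] pointing down, gripper open.
Joint ranges: [-2.95, 2.95], [-1.21, 1.97], [-1.09, 1.5], [-2.87, 1.71], [-2.94, -0.07], [-3.05, 3.05]. Speed limits (rad/s): [2.57, 2.57, 3.14, 3.14, 3.14, 3.14].

### API

Orientations are given as [roll, pitch, yaw] about the fixed x, y, z axes, in that order (R = Rz(yaw) Ry(pitch) Rx(roll)).
In Python, from workcell import manip gives the robot as it stands.
- The arm moves only by the tool jog_arm, called after "Call:" by a JSON object that holds its "name" and its "arguments", one argument or row to a line. Schema: {"type":"object","properties":{"rows":{"type":"object","properties":{"plan":{"type":"array","items":{"type":"array","items":{"type":"number"},"minItems":6,"maxItems":6},"minItems":1,"maxItems":8}},"additionalProperties":false,"required":["plan"]},"finger_gap":{"type":"number"},"clamp_n":{"type":"number"},"only":{"type":"string"},"quiet":{"type":"boolean"},"lines":{"type":"string"}},"required":["rows"],"additionalProperties":false}. rows is an object whose key "plan" holds a list of rows, 1 to 8 of them, each of 6 numbers: dx, dy, dz in m, then a rotation vector rx, ry, rz in rad; each row shifts and turns the commanded pose from where the row before left it, along the tool's axes as they then stand; what a row does not reach is not made up. A row lasts 1/8 s, in which the tool goes at most 0.0625 m and 0.188 rad, less where a joint would pass 70% of its speed; a pose out of reach is approached as far as the arm can. finger_gap is the finger opening in m, set as the call begins (left out keeps the last). The fingers move at their own pace and stop on an object; clamp_n is the grip in N (left out, the last holds). Time passes only in rows, so rows that do not move let the fingers close. The tool returns the time, the measured TCP pose, the force, the opening and the grip force at its end. only (a regular expression) keeps the lines of the reply that match it, lines (a string "A,B") keeps lines A to B, and quiet returns only ok. Input that does not fit is refused with a message, and nothing moves.
- manip.state(): the state, without advancing time (a new reading comes with each control period).
- manip.grab_frame(name): name is "scene" or "top"; returns the picture (420x560x3 uint8, red, green, blue); there is no depth.
- manip.camera_model(name): a dict with "camera_matrix" (3x3 intrinsics, pixels), "R" (3x3) and "t" (3): a world point X has camera coordinates R X + t. Camera axes: x right, y down, z forward; pixel columns grow to the right and rows downward; lengths in m; the calibration is good to about 2 mm. A picture is of the moment at which its call begins. camera_model takes no time and is no camera call.
- manip.sign_off(): hands the job in; it is judged then, once.
The state is a dict: "time_s": time; "joint_positions": joint angles; "qd": joint speeds; "joint_torque": joint torques, N m; "ee_pos": TCP position; "tcp_rot": TCP orientation; "ft_force": force on the tool from outside, world axes, zero at the start; "moment": the same for the moment, N m; "finger_gap": finger opening in m; "finger_force": force on a finger pad.
Only numpy, scipy, OpenCV 4.12 (cv2) and the standard library are available. Lean on these libraries where they do the work, as an engineer would, in place of code of your own. Each camera call takes 0.05 s, during which the arm holds its last target. There are 200 camera calls.

### The job

Level the small setting table by turning its two foot screws until the bubbles of both vials stand midway between their black lines. Then, with the table level, push the steel roller along the plate from its side, without lifting it, until its axis lies over the scribed line; let it stop there without overrunning the line, and leave both bubbles centred and the things standing around undisturbed.

Things in the scene. Friction and masses are not known exactly. Their poses are not given: they have to be found in the camera images.
- stage: Setting table fixed to the bench: grey base, 200 x 310 mm (its x, y), under an aluminium plate 12 mm thick of the same outline, top at z = 58 mm. Origin on the bench under its middle; z up, x away from the robot, y left at yaw 0 (yaw within 0.25 rad). The plate rests on a ball at (-65, 0) mm and screws at (65, -130) right and (65, 130) left; its tilt stays under 0.03 rad.
- right_screw_grip (a point): Middle of the right foot screw's knurled knob: round, upright, 42 mm across, 30 mm high, underside 14 mm and this point 29 mm over the plate. Friction 0.08 N m, stays where left, stops 1.5 rad either side of level. Clockwise from above raises the right far corner and moves the right vial's bubble 10 mm per rad towards this screw; anticlockwise the reverse.
- left_screw_grip (a point): The same on the left foot screw's knob (table's +y side), same size and feel. Clockwise from above raises the left far corner and moves the left vial's bubble 10 mm per rad towards this screw; anticlockwise the reverse. Each screw shifts only the bubble of the vial on its own side.
- right_vial (a point): Centre of the right bubble vial, at the table's (58, -38) mm, 5 mm over the plate. A low dark block 66 x 22 mm, 5 mm high, with a pale olive tube along it that carries two black lines 21 mm apart, one each side of the centre. The tube lies along the table's (x, y) = (0.707, -0.707), that is, pointing to the right far corner, on the right screw's side.
- right_bubble (a point): Centre of the right vial's white bubble, 17 mm long and 8 mm wide, which moves along the tube up to 15 mm either way, towards the higher end. Level means that it lies at right_vial, midway between the lines. Only the right screw moves it.
- left_vial (a point): Centre of the left bubble vial, at the table's (58, 38) mm, 5 mm over the plate; the same as the right one but its tube lies along the table's (x, y) = (0.707, 0.707), pointing to the left far corner.
- left_bubble (a point): Centre of the left vial's white bubble, same size and travel. Level means that it lies at left_vial, midway between the lines. Only the left screw moves it.
- roller: Test roller: smooth steel cylinder (friction 0.35), 30 mm diameter, 80 mm long, about 0.42 kg, loose on the plate, axis (own x) along the table's x within 0.06 rad, 90 to 160 mm left of the line at first. Its origin turns with it: use roller_centre. It rolls along the table's y when its side is pushed with 1 to 3 N, stops when a slow push ends, stays put on the tilted plate.
- roller_centre (a point): Centre of the roller, on its axis, 15 mm over the plate.
- line_mark (a point): Point on the scribed line, on the plate's top, table x = -48 mm, y = -60 mm. The thin dark line runs along the table's x, from x = -90 to +22 mm, and shows at both ends of the roller. Axes as the table's. It crosses the roller's lane: the strip of plate from x = -92 to +5 mm, clear along y, with lips 5 mm high at its ends (y = -151, +151 mm) and 4 mm high along the near edge.
- pump_bottle: Bystander, to be left alone: white pump bottle 65 x 66 x 144 mm, beyond the table. Origin at its underside.
- swab_pot: Bystander, to be left alone: beige pot of swabs 62 x 65 x 99 mm, on the left. Origin at its underside.
- nest_fixture: Bystander, to be left alone: grey square assembly nest 70 x 70 x 22 mm, on the right. Origin at its underside.
- tape_roll: Bystander, to be left alone: roll of tan tape, 98 mm diameter, 25 mm high, lying flat on the right. Origin at its underside.

How it is judged:
On the way, in this order (a step that is already met when the one before it is completed fails the run):
1. both bubbles stand centred in their vials, within 3 mm (horizontal distance between right_bubble and right_vial below 0.003 m and horizontal distance between left_bubble and left_vial below 0.003 m), for 0.3 s.
2. with the bubbles still centred, the roller lies at rest over the scribed line (all of step 1 and y of roller_centre in the frame of line_mark between -0.005 and 0.005 m and x of roller_centre in the frame of line_mark between -0.025 and 0.025 m and z of roller_centre in the frame of line_mark between 0.012 and 0.018 m and angle between the x axis of roller and the x axis of stage, either way round below 0.15 rad and linear speed of roller below 0.01 m/s), for 0.3 s.
At the end, for the whole second after the job is handed in: Each bubble's centre is within 3 mm of its vial's centre, and the roller lies at rest on the plate with its axis within 5 mm of the scribed line, within 25 mm of the middle of the lane and within 0.15 rad of the line's direction (all of step 2); the robot touches nothing.
It fails at once if the roller overruns the line by more than 10 mm (y of roller_centre in the frame of line_mark below -0.01 m).
It fails at once if the roller is lifted off the plate (z of roller_centre in the frame of line_mark above 0.03 m).
It fails at once if the pump bottle, swab pot, assembly nest or tape roll is moved by more than 20 mm (distance of any of pump_bottle, swab_pot, nest_fixture, tape_roll from where it was at the start of the episode above 0.02 m).
It also fails if it takes over 72 s, if anything falls off the work surface, if the arm or the gripper's body presses on something with over 40 N, if the wrist force passes 120 N, or if a joint passes its speed limit or range.

## Working session

There is one attempt and no reset: what is moved stays moved. The work goes in short steps, Python scripts to look and compute and a tool call to move; the robot and the scene stay as the last step left them, time stands still between calls to the robot, and variables do not carry over. Pictures are saved under pics/ and viewed, at most 10 in all, crops included, and the job is handed in when it is done.

```bash
ls; mkdir -p pics; python3 - <<'E'
from workcell import manip
import cv2
for n in("scene","top"):
    cv2.imwrite(f"pics/{n}0.png",manip.grab_frame(n)[:,:,::-1])
    m=manip.camera_model(n);print(n,m)
print(manip.state())
E
```

```text
pics
workcell.py
scene {'camera_matrix': array([[400.56584408,   0.        , 283.0367055 ],
       [  0.        , 400.56584408, 207.26601933],
       [  0.        ,   0.        ,   1.        ]]), 'R': array([[ 0.48856562, -0.87240097, -0.01483852],
       [-0.51803232, -0.2763421 , -0.80949216],
       [ 0.70210124,  0.40317688, -0.58694315]]), 't': array([-0.29612961,  0.34188034,  1.01672273])}
top {'camera_matrix': array([[407.63217742,   0.        , 280.11320979],
       [  0.        , 407.63217742, 217.07779012],
       [  0.        ,   0.        ,   1.        ]]), 'R': array([[-0.01111179, -0.99982015,  0.01536865],
       [-0.9924342 ,  0.00914768, -0.12243646],
       [ 0.12227385, -0.01661286, -0.99235735]]), 't': array([-0.02237759,  0.5922823 ,  1.16003519])}
{'time_s': 0.1, 'joint_positions': array([ 1.58158809e+00,  2.55681671e-01,  1.07111923e-01, -3.86803752e-04,
       -1.42389469e+00, -2.84609117e-01]), 'qd': array([ 0.00041354, -0.00057931,  0.00213608,  0.00123397,  0.00058514,
       -0.00058952]), 'joint_torque': array([-3.56358993e-03, -3.87603056e+01,  2.38476223e+01,  5.37811652e+00,
       -3.84678016e-03,  3.87980336e-06]), 'ee_pos': array([0.14856435, 0.52911187, 0.24148614]), 'tcp_rot': array([ 3.13988422e+00, -1.01225869e-04, -2.73874200e-01]), 'ft_force': array([-0.16100986, -0.2663903 , -0.03745304]), 'moment': array([ 0.05773254, -0.00057829, -0.05158326]), 'finger_force': 0.0, 'finger_gap': 0.08529715672832203}
```

View pics/top0.png

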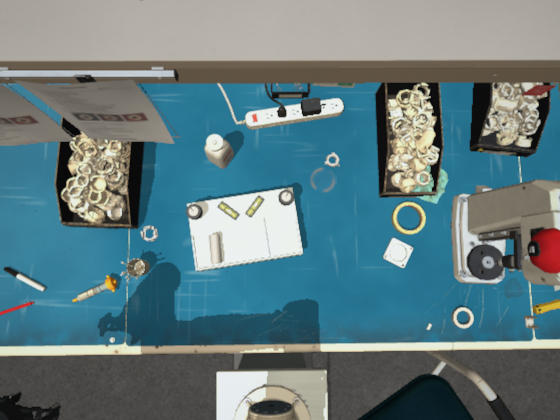

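View pics/scene0.png

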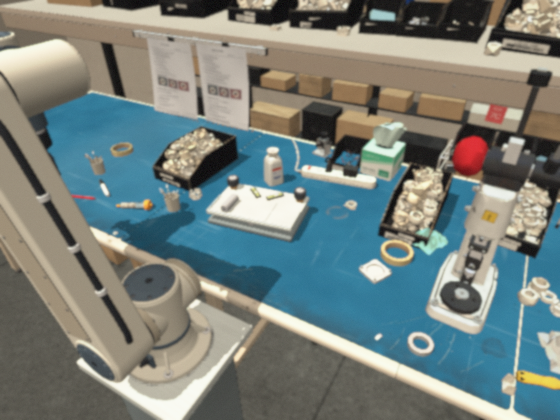

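The top view shows the table at about columns 187–302, rows 188–270. The knobs are near (195,211) and (287,196), the vials near (229,210) and (255,206), and the roller near (215,248). The line is near (267,236). The scene view shows the bystanders standing clear. I'll enlarge the table next.

```bash
python3 - <<'E'
import cv2
a=cv2.imread("pics/top0.png")[180:280,180:312]
cv2.imwrite("pics/c0.png",cv2.resize(a,None,fx=6,fy=6,interpolation=cv2.INTER_CUBIC))
E
```

```text
(no output)
```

View pics/c0.png

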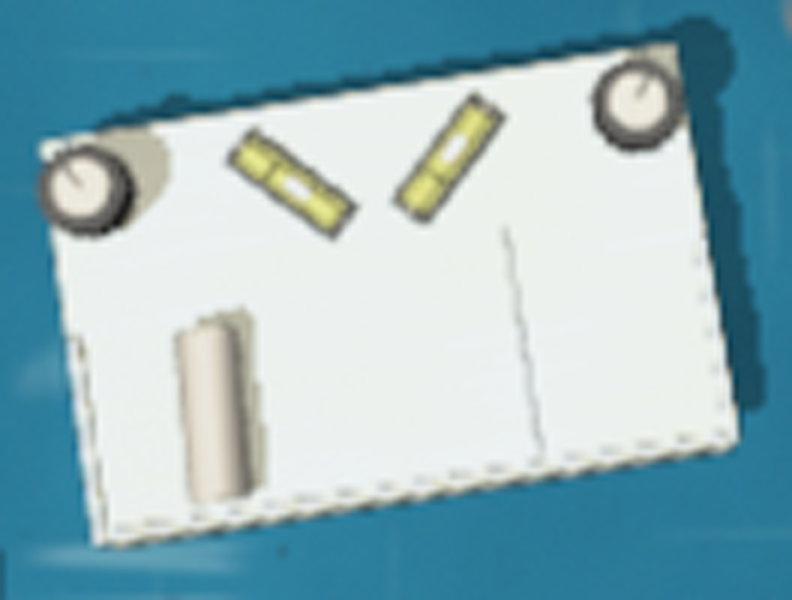

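The enlarged crop gives the plate corners at about (40,147), (677,43), (737,440) and (98,545) in crop pixels. The bubbles are near (299,187) and (455,150), the roller near (217,412), and the line runs from (506,230) to (541,455). Next I'll fit the pose and measure the vials along their axes.

```bash
cat > h.py <<'E'
import numpy as np,cv2,json
from scipy.optimize import least_squares
from workcell import manip
M=manip.camera_model("top");K,R,t=M["camera_matrix"],M["R"],M["t"]
def proj(P):
    c=np.asarray(P)@R.T+t; q=c@K.T; return q[:,:2]/q[:,2:]
def ray(uv,z):
    d=R.T@np.linalg.inv(K)@np.array([uv[0],uv[1],1.]);o=-R.T@t
    return o+d*(z-o[2])/d[2]
def w(pose,P):
    P=np.atleast_2d(P);c,s=np.cos(pose[2]),np.sin(pose[2])
    return np.c_[pose[0]+c*P[:,0]-s*P[:,1],pose[1]+s*P[:,0]+c*P[:,1],P[:,2]]
def inv(pose,X):
    c,s=np.cos(pose[2]),np.sin(pose[2]);d=np.array(X[:2])-pose[:2];return np.array([c*d[0]+s*d[1],-s*d[0]+c*d[1]])
def fit(uv):
    C=np.array([[.1,.155,.058],[.1,-.155,.058],[-.1,-.155,.058],[-.1,.155,.058]])
    r=least_squares(lambda p:(proj(w(p,C))-uv).ravel(),[.47,.1,0]);return r.x,r.fun
def strip(img,pose,c,ang,L,W,z,s=.0005):
    """rectified patch: columns along direction ang (table), s m/px"""
    a=np.arange(-L/2,L/2+s/2,s);b=np.arange(-W/2,W/2+s/2,s);A,B=np.meshgrid(a,b)
    x=c[0]+A*np.cos(ang)-B*np.sin(ang);y=c[1]+A*np.sin(ang)+B*np.cos(ang)
    uv=proj(w(pose,np.c_[x.ravel(),y.ravel(),np.full(x.size,z)])).astype(np.float32)
    return a,b,cv2.remap(img,uv[:,0].reshape(A.shape),uv[:,1].reshape(A.shape),cv2.INTER_LINEAR)
def bubbles(img,pose):
    out={}
    for n,sg in(("right",-1),("left",1)):
        a,b,p=strip(img,pose,(.058,sg*.038),sg*np.pi/4,.084,.03,.063)
        p=p.astype(float)
        bl=p[:,:,2]; yel=np.clip(p[:,:,0]-p[:,:,2],0,None)       # olive tube: red>>blue
        m=np.abs(b)<.0035
        out[n]=(a,bl[m].mean(0),yel[m].mean(0),p)
    return out
E
python3 - <<'E'
from h import *
img=manip.grab_frame("top")
uv=np.array([[40,147],[677,43],[737,440],[98,545]])/6.+[180-.4,180-.4]
p,f=fit(uv);print(p,f.round(2));json.dump(list(p),open("pose.json","w"))
for n,(a,bl,y,P) in bubbles(img,p).items():
    print(n);print("mm",(a[::4]*1e3).round().astype(int).tolist());print("blue",bl[::4].astype(int).tolist());print("yel",y[::4].astype(int).tolist())
    cv2.imwrite(f"pics/v_{n}.png",cv2.resize(P[:,:,::-1],None,fx=4,fy=4))
for nm,q in(("lineA",(506,230)),("lineB",(541,455))):
    print(nm,inv(p,ray(np.array(q)/6+179.6,.058)))
for nm,q in(("Lk",(80,185)),("Rk",(638,100))): print(nm,inv(p,ray(np.array(q)/6+179.6,.102)), ray(np.array(q)/6+179.6,.102))
for q in((178,335),(240,322),(195,500),(255,490)): print(inv(p,ray(np.array(q)/6+179.6,.073)))
print(w(p,[[.065,-.13,.087],[.065,.13,.087],[-.048,-.06,.058]]))
E
```

```text
[0.55834113 0.07461192 0.15157469] [-0.24 -1.44 -0.49 -0.89  1.11  0.97 -0.38  1.25]
right
mm [-42, -40, -38, -36, -34, -32, -30, -28, -26, -24, -22, -20, -18, -16, -14, -12, -10, -8, -6, -4, -2, 0, 2, 4, 6, 8, 10, 12, 14, 16, 18, 20, 22, 24, 26, 28, 30, 32, 34, 36, 38, 40, 42]
blue [238, 238, 237, 226, 193, 155, 132, 124, 124, 127, 128, 127, 127, 127, 123, 110, 104, 113, 124, 135, 158, 189, 201, 205, 208, 207, 201, 179, 147, 130, 126, 126, 126, 123, 116, 119, 129, 144, 181, 218, 233, 236, 235]
yel [0, 0, 0, 0, 0, 10, 27, 54, 74, 81, 83, 83, 83, 82, 78, 70, 66, 74, 80, 76, 55, 29, 18, 15, 14, 13, 17, 32, 59, 77, 81, 83, 83, 82, 69, 43, 22, 14, 8, 3, 0, 0, 0]
left
mm [-42, -40, -38, -36, -34, -32, -30, -28, -26, -24, -22, -20, -18, -16, -14, -12, -10, -8, -6, -4, -2, 0, 2, 4, 6, 8, 10, 12, 14, 16, 18, 20, 22, 24, 26, 28, 30, 32, 34, 36, 38, 40, 42]
blue [238, 239, 239, 234, 206, 159, 123, 111, 113, 123, 130, 133, 133, 132, 133, 145, 174, 198, 210, 211, 214, 211, 195, 167, 140, 128, 112, 103, 115, 128, 133, 133, 132, 132, 128, 125, 136, 161, 203, 230, 239, 240, 240]
yel [0, 0, 0, 0, 0, 2, 14, 37, 64, 78, 80, 80, 80, 81, 80, 66, 37, 17, 10, 10, 8, 11, 24, 48, 72, 77, 69, 64, 71, 79, 80, 81, 81, 81, 76, 61, 34, 12, 0, 0, 0, 0, 0]
lineA [ 0.020198   -0.05975782]
lineB [-0.08871907 -0.05923929]
Lk [0.06690832 0.13079509] [0.60473291 0.21401021 0.102     ]
Rk [ 0.06510796 -0.13014019] [ 0.64235312 -0.04420517  0.102     ]
[-0.00609418  0.1002044 ]
[-0.00470275  0.07060004]
[-0.08374847  0.10327398]
[-0.08367634  0.07503394]
[[ 0.64222522 -0.04408289  0.087     ]
 [ 0.60296653  0.21293608  0.087     ]
 [ 0.51995117  0.00805209  0.058     ]][ WARN:0@2.084] global loadsave.cpp:1063 imwrite_ Unsupported depth image for selected encoder is fallbacked to CV_8U.
```

```bash
cat > to.py <<'E'
# usage: to.py tx ty z yawrel (table xy, world z, yaw rel. to table): prints total shift in the tool's present axes and after turning
import sys;from h import *
from scipy.spatial.transform import Rotation as Ro
p=np.array(json.load(open("pose.json")));a=list(map(float,sys.argv[1:5]));s=manip.state()
X=w(p,[[a[0],a[1],a[2]]])[0];d=X-s["ee_pos"];Rt=Ro.from_euler("xyz",s["tcp_rot"])
G=Ro.from_euler("xyz",[np.pi,0,p[2]+a[3]])
print("t",s["time_s"],"target",X.round(4),"now-axes",Rt.inv().apply(d).round(4),"rotvec",(Rt.inv()*G).as_rotvec().round(4),"turned-axes",G.inv().apply(d).round(4),"table xy now",inv(p,s["ee_pos"]).round(4),"F",s["ft_force"].round(1))
E
```

Call:
{"name": "jog_arm", "arguments": {
  "rows": {"plan": [[0, 0, 0, 0, 0, -0.14], [0, 0, 0, 0, 0, -0.14], [0, 0, 0, 0, 0, -0.14], [0.033, 0.031, 0, 0, 0, 0], [0.033, 0.031, 0, 0, 0, 0], [0.033, 0.031, 0, 0, 0, 0], [0.033, 0.031, 0, 0, 0, 0], [0.033, 0.031, 0, 0, 0, 0]]},
  "finger_gap": 0.085,
  "clamp_n": 40
}}

```text
time_s: 1.15
ee_pos: [0.3355, 0.3991, 0.2421]
tcp_rot: [3.141, 0.0, 0.146]
ft_force: [1.0, 1.5, 0.4]
finger_gap: 0.0849
finger_force: 0.0
```

```bash
python3 to.py 0.0655 0.1302 0.084 0
python3 - <<'E'
from h import *
p=json.load(open("pose.json"))
for n,u in(("pump",(218,158)),("pot",(137,272)),): print(n,ray(u,0.0))
E
```

```text
t 1.15 target [0.6034 0.2132 0.084 ] now-axes [0.2381 0.2229 0.158 ] rotvec [ 0.0003  0.0004 -0.0052] turned-axes [0.2368 0.2242 0.1581] table xy now [-0.1713  0.3544] F [1.  1.5 0.4]
pump [0.78123788 0.15988226 0.        ]
pot [0.43661067 0.39654237 0.        ]
```

Call:
{"name": "jog_arm", "arguments": {
  "rows": {"plan": [[0.034, 0.032, 0, 0, 0, 0], [0.034, 0.032, 0, 0, 0, 0], [0.034, 0.032, 0, 0, 0, 0], [0.034, 0.032, 0, 0, 0, 0], [0.034, 0.032, 0, 0, 0, 0], [0.034, 0.032, 0, 0, 0, 0], [0.028, 0.026, 0, 0, 0, 0], [0, 0, 0, 0, 0, 0]]}
}}

```text
time_s: 2.15
ee_pos: [0.5972, 0.2164, 0.2407]
tcp_rot: [3.141, 0.002, 0.143]
ft_force: [-0.3, 0.9, -0.7]
finger_gap: 0.0852
finger_force: 0.0
```

```bash
python3 to.py 0.0655 0.1302 0.084 0
```

```text
t 2.15 target [0.6034 0.2132 0.084 ] now-axes [0.006  0.0039 0.1567] rotvec [ 0.001   0.002  -0.0088] turned-axes [0.0057 0.0041 0.1567] table xy now [0.0598 0.1343] F [-0.3  0.9 -0.7]
```

Call:
{"name": "jog_arm", "arguments": {
  "rows": {"plan": [[0.006, 0.004, 0.025, 0, 0, -0.008], [0, 0, 0.035, 0, 0, 0], [0, 0, 0.04, 0, 0, 0], [0, 0, 0.03, 0, 0, 0], [0, 0, 0.02, 0, 0, 0], [0, 0, 0.006, 0, 0, 0], [0, 0, 0, 0, 0, 0]]}
}}

```text
time_s: 3.02
ee_pos: [0.6022, 0.2155, 0.0866]
tcp_rot: [3.141, -0.0, 0.155]
ft_force: [0.2, 0.4, 1.4]
finger_gap: 0.0852
finger_force: 0.0
```

```bash
python3 to.py 0.0655 0.1302 0.084 0
```

```text
t 3.025 target [0.6034 0.2132 0.084 ] now-axes [0.0008 0.0025 0.0026] rotvec [ 0.0001 -0.0001  0.0031] turned-axes [0.0009 0.0025 0.0026] table xy now [0.0646 0.1327] F [0.2 0.4 1.4]
```

Call:
{"name": "jog_arm", "arguments": {
  "rows": {"plan": [[0.001, 0.0025, 0.0025, 0, 0, 0], [0, 0, 0, 0, 0, 0], [0, 0, 0, 0, 0, 0], [0, 0, 0, 0, 0, 0], [0, 0, 0, 0, 0, 0], [0, 0, 0, 0, 0, 0], [0, 0, 0, 0, 0, 0]]},
  "finger_gap": 0.03,
  "clamp_n": 40
}}

```text
time_s: 3.9
ee_pos: [0.604, 0.2133, 0.0845]
tcp_rot: [-3.141, -0.001, 0.154]
ft_force: [-1.6, 2.9, 6.2]
finger_gap: 0.0394
finger_force: 40.8
```

```bash
python3 to.py 0.0655 0.1302 0.084 0
```

```text
t 3.9 target [0.6034 0.2132 0.084 ] now-axes [-0.0006 -0.      0.0005] rotvec [-0.0005 -0.0012  0.0029] turned-axes [-0.0006 -0.      0.0005] table xy now [0.0661 0.1302] F [-1.6  2.9  6.2]
```

Call:
{"name": "jog_arm", "arguments": {
  "rows": {"plan": [[0, 0, 0, 0, 0, 0.09], [0, 0, 0, 0, 0, 0.09], [0, 0, 0, 0, 0, 0.09], [0, 0, 0, 0, 0, 0.09], [0, 0, 0, 0, 0, 0.1], [0, 0, 0, 0, 0, 0], [0, 0, 0, 0, 0, 0]]}
}}

```text
time_s: 4.78
ee_pos: [0.6039, 0.2129, 0.0852]
tcp_rot: [-3.141, -0.001, -0.306]
ft_force: [-3.5, -0.3, 9.4]
finger_gap: 0.0395
finger_force: 41.3
```

```bash
cat > look.py <<'E'
import sys;from h import *
p=json.load(open("pose.json"));img=manip.grab_frame("top");cv2.imwrite(sys.argv[1],img[:,:,::-1])
for n,(a,bl,y,P) in bubbles(img,p).items():
    print(n,"yel",y[::4].astype(int).tolist())
    t=40.;i=np.where(y>t)[0]
    if len(i)<5: continue
    lo,hi=i[0],i[-1];j=np.where(y[lo:hi+1]<t)[0]+lo
    cr=lambda k:np.interp(t,*( (y[k:k+2],a[k:k+2]) if y[k]<y[k+1] else (y[k:k+2][::-1],a[k:k+2][::-1])))*1e3
    T=(cr(lo-1)+cr(hi))/2;B=(cr(j[0]-1)+cr(j[-1]))/2 if len(j) else np.nan
    print("  tube centre %.1f bubble %.1f rel %.1f len %.1f %.1f"%(T,B,B-T,cr(hi)-cr(lo-1),len(j)*.5))
E
python3 look.py pics/t1.png; python3 to.py 0.0655 0.1302 0.084 0
```

```text
right yel [18, 18, 18, 17, 14, 11, 16, 31, 45, 52, 54, 62, 72, 78, 77, 68, 64, 72, 78, 75, 55, 29, 18, 16, 14, 13, 17, 33, 58, 76, 80, 81, 81, 79, 66, 42, 21, 13, 8, 3, 0, 0, 0]
  tube centre 0.6 bubble 5.8 rel 5.2 len 55.1 13.5
left yel [18, 18, 18, 18, 15, 11, 12, 24, 42, 51, 54, 55, 54, 54, 53, 49, 41, 36, 35, 33, 31, 30, 30, 31, 34, 38, 39, 39, 46, 53, 55, 54, 54, 54, 51, 40, 23, 14, 15, 18, 19, 19, 20]
  tube centre 0.9 bubble 1.3 rel 0.4 len 54.3 22.0
t 4.825 target [0.6034 0.2132 0.084 ] now-axes [-0.0006 -0.0002  0.0012] rotvec [-3.000e-04 -1.300e-03 -4.571e-01] turned-axes [-0.0005 -0.0004  0.0012] table xy now [0.066  0.1298] F [-3.3 -0.4 10.1]
```

Call:
{"name": "jog_arm", "arguments": {
  "rows": {"plan": [[0, 0, 0, 0, 0, 0], [0, 0, 0, 0, 0, 0], [0, 0, 0, 0, 0, 0], [0, 0, -0.02, 0, 0, 0], [0, 0, -0.03, 0, 0, 0], [0, 0, -0.03, 0, 0, 0], [0, 0, 0, 0, 0, 0]]},
  "finger_gap": 0.085,
  "clamp_n": 40
}}

```text
time_s: 5.7
ee_pos: [0.6051, 0.2134, 0.1666]
tcp_rot: [-3.138, -0.004, -0.306]
ft_force: [-0.3, 0.1, -0.3]
finger_gap: 0.0851
finger_force: 0.0
```

```bash
python3 to.py 0.0655 -0.1300 0.084 -0.457
```

```text
t 5.7 target [ 0.6427 -0.044   0.084 ] now-axes [0.113  0.2345 0.0822] rotvec [-0.0035 -0.004  -0.0002] turned-axes [0.1133 0.2342 0.0826] table xy now [0.0672 0.1302] F [-0.3  0.1 -0.3]
```

Call:
{"name": "jog_arm", "arguments": {
  "rows": {"plan": [[0.018, 0.038, 0, 0, 0, 0], [0.019, 0.039, 0, 0, 0, 0], [0.019, 0.039, 0, 0, 0, 0], [0.019, 0.039, 0, 0, 0, 0], [0.019, 0.039, 0, 0, 0, 0], [0.018, 0.04, 0, 0, 0, 0], [0, 0, 0, 0, 0, 0]]}
}}

```text
time_s: 6.58
ee_pos: [0.6395, -0.0468, 0.1624]
tcp_rot: [3.141, 0.002, -0.31]
ft_force: [-0.0, 1.7, 0.5]
finger_gap: 0.0847
finger_force: 0.0
```

```bash
python3 to.py 0.0655 -0.1300 0.084 -0.457; python3 look.py pics/t2.png
```

```text
t 6.575 target [ 0.6427 -0.044   0.084 ] now-axes [ 0.0023 -0.0038  0.0784] rotvec [ 0.0011  0.0019 -0.0043] turned-axes [ 0.0022 -0.0037  0.0784] table xy now [ 0.0619 -0.1323] F [-0.   1.7  0.5]
right yel [0, 0, 0, 0, 0, 9, 25, 50, 69, 77, 79, 78, 79, 78, 74, 65, 61, 69, 76, 73, 54, 29, 18, 15, 14, 12, 17, 32, 56, 73, 77, 78, 78, 77, 64, 40, 19, 12, 7, 3, 0, 0, 0]
  tube centre -0.4 bubble 5.8 rel 6.2 len 56.8 13.5
left yel [5, 10, 16, 20, 20, 21, 22, 24, 26, 27, 28, 30, 31, 33, 34, 36, 38, 39, 41, 42, 44, 44, 44, 43, 42, 41, 40, 39, 38, 37, 36, 35, 33, 32, 32, 31, 30, 30, 29, 28, 27, 27, 26]
  tube centre 1.4 bubble nan rel nan len 18.2 0.0
```

Call:
{"name": "jog_arm", "arguments": {
  "rows": {"plan": [[0.002, -0.0035, 0.02, 0, 0, 0], [0, 0, 0.03, 0, 0, 0], [0, 0, 0.022, 0, 0, 0], [0, 0, 0.006, 0, 0, 0], [0, 0, 0, 0, 0, 0]]}
}}

```text
time_s: 7.25
ee_pos: [0.643, -0.0406, 0.0858]
tcp_rot: [3.141, 0.0, -0.305]
ft_force: [-0.1, 0.1, 0.3]
finger_gap: 0.0851
finger_force: 0.0
```

```bash
python3 to.py 0.0655 -0.1300 0.084 -0.457
```

```text
t 7.25 target [ 0.6427 -0.044   0.084 ] now-axes [0.0007 0.0034 0.0018] rotvec [0.0003 0.0002 0.0006] turned-axes [0.0007 0.0034 0.0018] table xy now [ 0.0663 -0.1266] F [-0.1  0.1  0.3]
```

Call:
{"name": "jog_arm", "arguments": {
  "rows": {"plan": [[0, 0.0034, 0.0015, 0, 0, 0], [0, 0, 0, 0, 0, 0], [0, 0, 0, 0, 0, 0], [0, 0, 0, 0, 0, 0], [0, 0, 0, 0, 0, 0], [0, 0, 0, 0, 0, 0], [0, 0, 0, 0, 0, 0]]},
  "finger_gap": 0.03,
  "clamp_n": 40
}}

```text
time_s: 8.12
ee_pos: [0.6423, -0.0445, 0.0851]
tcp_rot: [-3.141, -0.001, -0.306]
ft_force: [-1.7, 0.5, 5.2]
finger_gap: 0.0399
finger_force: 40.5
```

```bash
python3 to.py 0.0655 -0.1300 0.084 -0.457
```

```text
t 8.125 target [ 0.6427 -0.044   0.084 ] now-axes [ 0.0002 -0.0006  0.0011] rotvec [-0.0002 -0.0011 -0.0002] turned-axes [ 0.0002 -0.0006  0.0011] table xy now [ 0.065  -0.1304] F [-1.7  0.5  5.2]
```

Call:
{"name": "jog_arm", "arguments": {
  "rows": {"plan": [[0, 0, 0, 0, 0, -0.1], [0, 0, 0, 0, 0, -0.1], [0, 0, 0, 0, 0, -0.1], [0, 0, 0, 0, 0, -0.1], [0, 0, 0, 0, 0, -0.1], [0, 0, 0, 0, 0, -0.1], [0, 0, 0, 0, 0, 0], [0, 0, 0, 0, 0, 0]]}
}}

```text
time_s: 9.12
ee_pos: [0.6424, -0.0442, 0.084]
tcp_rot: [-3.141, -0.001, 0.292]
ft_force: [3.8, 0.8, -1.3]
finger_gap: 0.0399
finger_force: 40.4
```

```bash
python3 look.py pics/t3.png; python3 to.py 0.0655 -0.1300 0.084 -0.457
```

```text
right yel [0, 0, 0, 0, 0, 6, 23, 52, 72, 79, 81, 80, 79, 78, 75, 65, 55, 42, 26, 15, 14, 14, 15, 20, 35, 51, 58, 63, 73, 79, 80, 80, 80, 79, 65, 41, 22, 12, 5, 3, 8, 16, 20]
  tube centre -0.3 bubble -0.6 rel -0.3 len 57.0 14.5
left yel [17, 19, 21, 22, 23, 24, 26, 27, 29, 30, 32, 34, 35, 37, 39, 40, 41, 42, 43, 44, 45, 45, 45, 45, 45, 44, 44, 44, 44, 44, 43, 43, 43, 43, 42, 41, 41, 40, 40, 38, 37, 37, 36]
  tube centre 10.1 bubble nan rel nan len 45.9 0.0
t 9.175 target [ 0.6427 -0.044   0.084 ] now-axes [ 0.0003 -0.0001  0.    ] rotvec [-5.000e-04 -8.000e-04  5.981e-01] turned-axes [ 0.0002 -0.0002  0.    ] table xy now [ 0.0652 -0.1301] F [ 4.2  0.9 -2.1]
```

Call:
{"name": "jog_arm", "arguments": {
  "rows": {"plan": [[0, 0, 0, 0, 0, 0], [0, 0, 0, 0, 0, 0], [0, 0, 0, 0, 0, 0], [0, 0, -0.02, 0, 0, 0], [0, 0, -0.03, 0, 0, 0], [0, 0, -0.03, 0, 0, 0], [0, 0, -0.03, 0, 0, 0]]},
  "finger_gap": 0.085,
  "clamp_n": 40
}}

```text
time_s: 10.05
ee_pos: [0.6417, -0.0445, 0.1953]
tcp_rot: [3.142, 0.0, 0.294]
ft_force: [-0.5, -0.5, 0.1]
finger_gap: 0.0852
finger_force: 0.0
```

```bash
python3 to.py -0.045 0.132 0.12 -1.5708; python3 -c "
from workcell import manip;print(manip.state()['joint_positions'])"
```

```text
t 10.05 target [0.4939 0.1983 0.12  ] now-axes [-0.071  -0.2752  0.0753] rotvec [3.0000e-04 2.0000e-04 1.7132e+00] turned-axes [-0.2624  0.1094  0.0753] table xy now [ 0.0644 -0.1304] F [-0.5 -0.5  0.1]
[ 1.73143159e-01  4.56933976e-01  2.83716314e-01  5.26342520e-05
 -1.39791856e+00  1.69166083e+00]
```

Call:
{"name": "jog_arm", "arguments": {
  "rows": {"plan": [[0, 0, 0, 0, 0, 0.17], [0, 0, 0, 0, 0, 0.17], [0, 0, 0, 0, 0, 0.17], [0, 0, 0, 0, 0, 0.17], [0, 0, 0, 0, 0, 0.17], [0, 0, 0, 0, 0, 0.17], [0, 0, 0, 0, 0, 0.17], [0, 0, 0, 0, 0, 0.17]]},
  "finger_gap": 0.04,
  "clamp_n": 40
}}

```text
time_s: 11.05
ee_pos: [0.6417, -0.0445, 0.1943]
tcp_rot: [3.141, 0.0, -1.072]
ft_force: [0.5, -0.0, 0.2]
finger_gap: 0.0401
finger_force: 0.0
```

Call:
{"name": "jog_arm", "arguments": {
  "rows": {"plan": [[0, 0, 0, 0, 0, 0.17], [0, 0, 0, 0, 0, 0.17], [-0.044, 0.018, 0, 0, 0, 0], [-0.044, 0.018, 0, 0, 0, 0], [-0.044, 0.018, 0, 0, 0, 0], [-0.044, 0.018, 0, 0, 0, 0], [-0.044, 0.018, 0, 0, 0, 0], [-0.042, 0.018, 0, 0, 0, 0]]}
}}

```text
time_s: 12.05
ee_pos: [0.4913, 0.1973, 0.1945]
tcp_rot: [-3.141, 0.0, -1.406]
ft_force: [1.2, 1.2, -0.2]
finger_gap: 0.0401
finger_force: 0.0
```

```bash
python3 to.py -0.045 0.132 0.12 -1.5708
```

```text
t 12.05 target [0.4939 0.1983 0.12  ] now-axes [-0.0005 -0.0027  0.0745] rotvec [-0.0002  0.      0.0134] turned-axes [-0.0006 -0.0027  0.0745] table xy now [-0.0477  0.1314] F [ 1.2  1.2 -0.2]
```

```bash
python3 look.py pics/t4.png
```

```text
right yel [18, 19, 18, 16, 13, 10, 15, 33, 49, 54, 55, 55, 54, 54, 52, 45, 41, 38, 35, 33, 31, 31, 32, 33, 37, 40, 40, 42, 49, 54, 55, 55, 55, 55, 47, 31, 16, 13, 15, 17, 18, 18, 18]
  tube centre -0.1 bubble -0.9 rel -0.8 len 54.3 16.5
left yel [18, 18, 19, 18, 15, 11, 12, 25, 43, 52, 55, 55, 55, 55, 55, 49, 40, 36, 36, 34, 31, 30, 31, 32, 35, 39, 40, 40, 47, 54, 55, 55, 55, 55, 52, 40, 22, 13, 16, 19, 20, 20, 20]
  tube centre 0.8 bubble 0.8 rel -0.0 len 54.4 19.5
```

Call:
{"name": "jog_arm", "arguments": {
  "rows": {"plan": [[0, -0.0027, 0.02, 0, 0, 0.013], [0, 0, 0.03, 0, 0, 0], [0, 0, 0.03, 0, 0, 0], [0, 0, 0.022, 0, 0, 0], [0, 0, 0.012, 0, 0, 0], [0, 0, 0.003, 0, 0, 0], [0, 0, 0, 0, 0, 0]]}
}}

```text
time_s: 12.98
ee_pos: [0.4955, 0.1969, 0.078]
tcp_rot: [-3.141, 0.0, -1.419]
ft_force: [0.4, -0.2, 0.3]
finger_gap: 0.0402
finger_force: 0.0
```

```bash
python3 to.py -0.045 0.132 0.077 -1.5708
```

```text
t 12.975 target [0.4939 0.1983 0.077 ] now-axes [-0.0017  0.0013  0.001 ] rotvec [-0.001   0.0003  0.0005] turned-axes [-0.0017  0.0013  0.001 ] table xy now [-0.0437  0.1303] F [ 0.4 -0.2  0.3]
```

```bash
python3 - <<'E'
import cv2
a=cv2.imread("pics/t4.png")[180:280,180:312]
cv2.imwrite("pics/c4.png",cv2.resize(a,None,fx=6,fy=6,interpolation=cv2.INTER_CUBIC))
E
```

```text
(no output)
```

View pics/c4.png

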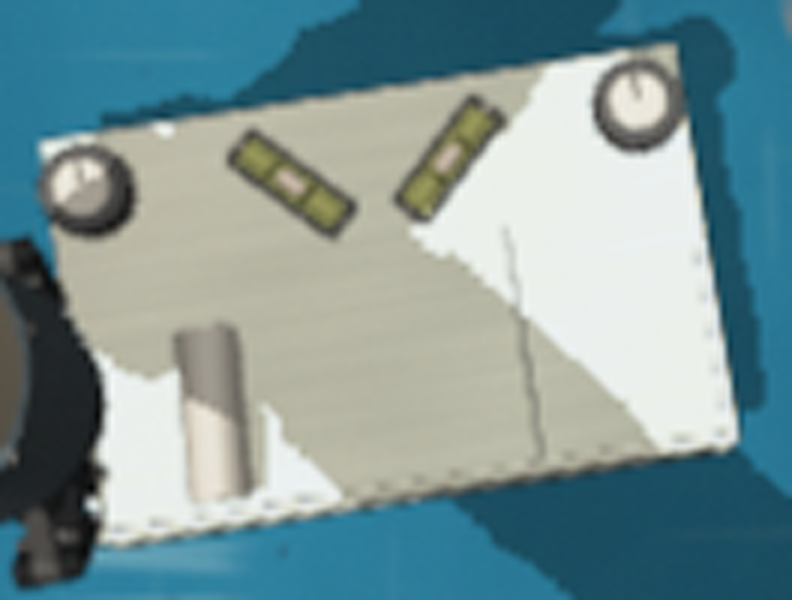

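Both bubbles sit between their lines, near crop pixels (291,181) and (448,155), so the table is level. The roller is untouched near (215,412), and the gripper is to its left. Now I'll push it slowly.

Call:
{"name": "jog_arm", "arguments": {
  "rows": {"plan": [[0.006, 0, 0, 0, 0, 0], [0.008, 0, 0, 0, 0, 0], [0.008, 0, 0, 0, 0, 0], [0.008, 0, 0, 0, 0, 0], [0.008, 0, 0, 0, 0, 0], [0.008, 0, 0, 0, 0, 0], [0.008, 0, 0, 0, 0, 0], [0.008, 0, 0, 0, 0, 0]]}
}}

```text
time_s: 13.98
ee_pos: [0.5045, 0.1349, 0.0773]
tcp_rot: [3.142, -0.0, -1.419]
ft_force: [0.5, 0.7, 0.3]
finger_gap: 0.0395
finger_force: 0.1
```

```bash
python3 to.py -0.047 -0.019 0.078 -1.5708
```

```text
t 13.975 target [0.5147 0.0487 0.078 ] now-axes [ 0.0867  0.0029 -0.0007] rotvec [ 0.     -0.      0.0005] turned-axes [ 0.0867  0.0029 -0.0007] table xy now [-0.0441  0.0677] F [0.5 0.7 0.3]
```

Call:
{"name": "jog_arm", "arguments": {
  "rows": {"plan": [[0.008, 0, 0, 0, 0, 0], [0.008, 0, 0, 0, 0, 0], [0.008, 0, 0, 0, 0, 0], [0.008, 0, 0, 0, 0, 0], [0.006, 0, 0, 0, 0, 0], [0.004, 0, 0, 0, 0, 0], [0.002, 0, 0, 0, 0, 0], [0, 0, 0, 0, 0, 0]]}
}}

```text
time_s: 14.98
ee_pos: [0.5111, 0.0919, 0.0773]
tcp_rot: [-3.142, -0.0, -1.419]
ft_force: [0.1, 0.1, 0.1]
finger_gap: 0.0399
finger_force: 0.0
```

```bash
python3 to.py -0.047 -0.019 0.078 -1.5708; python3 look.py pics/t5.png; python3 - <<'E'
import cv2
a=cv2.imread("pics/t5.png")[180:280,180:312]
cv2.imwrite("pics/c5.png",cv2.resize(a,None,fx=6,fy=6,interpolation=cv2.INTER_CUBIC))
E
```

```text
t 14.975 target [0.5147 0.0487 0.078 ] now-axes [ 0.0432  0.003  -0.0007] rotvec [-0.     -0.      0.0004] turned-axes [ 0.0432  0.003  -0.0007] table xy now [-0.044   0.0242] F [0.1 0.1 0.1]
right yel [18, 18, 19, 17, 13, 10, 15, 32, 47, 53, 54, 54, 54, 53, 50, 44, 39, 37, 34, 32, 31, 31, 31, 33, 36, 40, 39, 40, 48, 53, 54, 54, 55, 54, 47, 30, 16, 13, 15, 17, 18, 18, 18]
  tube centre -0.1 bubble 0.8 rel 0.9 len 54.1 21.5
left yel [23, 21, 23, 21, 19, 16, 14, 13, 11, 10, 8, 7, 6, 7, 7, 7, 7, 6, 7, 9, 10, 11, 11, 12, 14, 17, 20, 23, 25, 30, 36, 42, 47, 51, 49, 38, 22, 9, 0, 0, 0, 0, 0]
  tube centre 23.5 bubble nan rel nan len 8.6 0.0
```

View pics/c5.png

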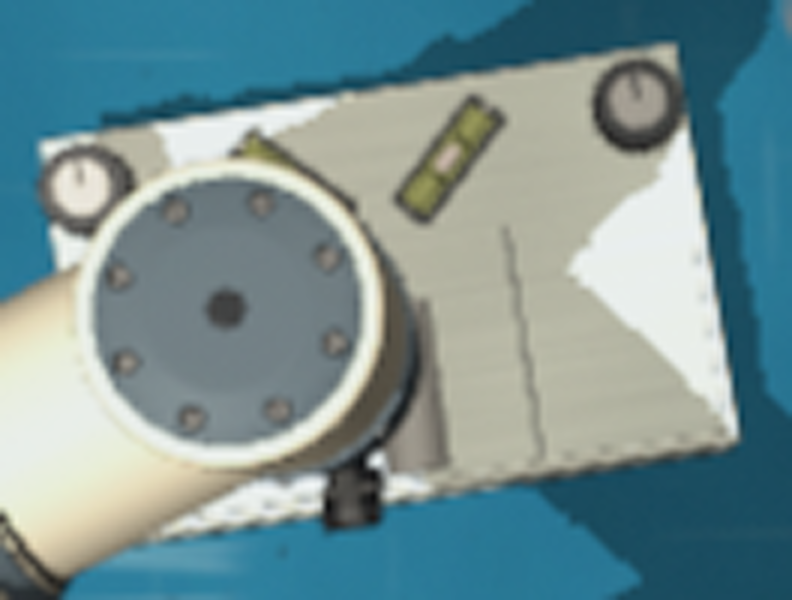

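The view shows the roller being pushed. Its right edge runs from about (427,302) to (446,465) and its near left corner is at about (390,468), all still left of the line. I'll convert those to table coordinates.

```bash
python3 - <<'E'
from h import *
p=json.load(open("pose.json"))
for q in((427,302),(446,465),(390,468)): print(inv(p,ray(np.array(q)/6+179.6,.073)))
E
```

```text
[-0.00948779 -0.01766911]
[-0.08659334 -0.01470064]
[-0.08374377  0.01134895]
```

Call:
{"name": "jog_arm", "arguments": {
  "rows": {"plan": [[0.006, 0, 0, 0, 0, 0], [0.007, 0, 0, 0, 0, 0], [0.007, 0, 0, 0, 0, 0], [0.007, 0, 0, 0, 0, 0], [0.006, 0, 0, 0, 0, 0], [0.005, 0, 0, 0, 0, 0], [0.003, 0, 0, 0, 0, 0], [0.001, 0, 0, 0, 0, 0]]}
}}

```text
time_s: 16.02
ee_pos: [0.5175, 0.0503, 0.0773]
tcp_rot: [3.142, -0.0, -1.419]
ft_force: [-0.6, -0.1, 0.5]
finger_gap: 0.0399
finger_force: 0.0
```

Call:
{"name": "jog_arm", "arguments": {
  "rows": {"plan": [[0, 0, 0, 0, 0, 0]]}
}}

```text
time_s: 16.15
ee_pos: [0.5175, 0.0504, 0.0773]
tcp_rot: [3.142, -0.0, -1.419]
ft_force: [0.1, 0.1, 0.0]
finger_gap: 0.0401
finger_force: 0.0
```

```bash
python3 to.py -0.047 -0.034 0.078 -1.5708; python3 look.py pics/t6.png; python3 - <<'E'
import cv2
from h import *
p=json.load(open("pose.json"));im=cv2.imread("pics/t6.png")
# rectified table view at roller mid-height: x right = -y, up = +x, 5 px/mm... 0.25mm/px
a,b,P=strip(im,p,(-.04,-.05),-np.pi/2,.15,.12,.073,.00025)
cv2.imwrite("pics/c6.png",P[::-1])
E
```

```text
t 16.15 target [0.517  0.0339 0.078 ] now-axes [ 0.0163  0.003  -0.0007] rotvec [ 0.     -0.      0.0005] turned-axes [ 0.0163  0.003  -0.0007] table xy now [-0.044  -0.0177] F [0.1 0.1 0. ]
right yel [0, 0, 0, 0, 0, 0, 0, 0, 0, 0, 0, 0, 0, 0, 0, 0, 0, 5, 9, 16, 28, 33, 32, 33, 37, 40, 39, 41, 49, 53, 54, 54, 54, 54, 47, 31, 16, 12, 15, 17, 18, 17, 18]
  tube centre 17.3 bubble 10.3 rel -7.0 len 19.4 1.5
left yel [0, 0, 0, 0, 0, 0, 0, 0, 0, 0, 0, 0, 0, 0, 0, 0, 0, 0, 0, 0, 0, 0, 0, 2, 5, 8, 18, 32, 44, 53, 55, 55, 55, 55, 52, 39, 20, 5, 0, 0, 0, 0, 0]
  tube centre 20.6 bubble nan rel nan len 14.7 0.0
```

View pics/c6.png

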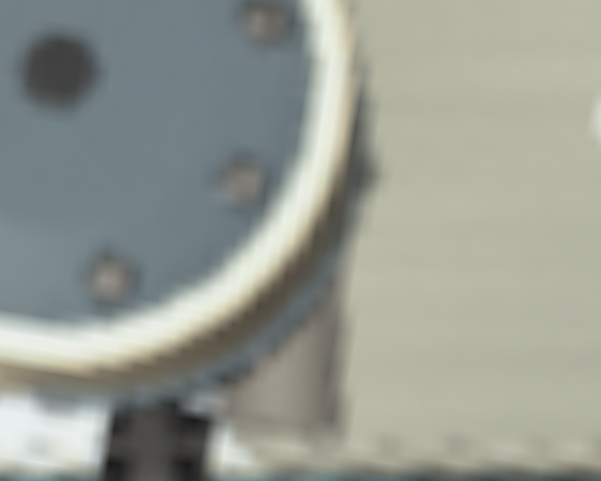

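The roller's right edge is at about column 335 and its left edge near 230, so its axis is roughly 15 mm short of the line, and the arm hides the rest. I'll back off, raise the tool and measure unobstructed.

Call:
{"name": "jog_arm", "arguments": {
  "rows": {"plan": [[-0.02, 0, 0, 0, 0, 0], [-0.02, 0, -0.03, 0, 0, 0], [-0.06, 0, -0.01, 0, 0, 0], [-0.06, 0, 0, 0, 0, 0], [-0.05, 0, 0, 0, 0, 0], [0, 0, 0, 0, 0, 0]]}
}}

```text
time_s: 16.95
ee_pos: [0.485, 0.2612, 0.1171]
tcp_rot: [-3.141, 0.0, -1.415]
ft_force: [0.0, -0.2, -0.3]
finger_gap: 0.0401
finger_force: 0.0
```

```bash
python3 to.py -0.044 -0.0177 0.078 -1.5708; python3 look.py pics/t7.png; python3 - <<'E'
import cv2
from h import *
p=json.load(open("pose.json"));im=cv2.imread("pics/t7.png")
a,b,P=strip(im,p,(-.04,-.05),-np.pi/2,.15,.12,.073,.00025)
cv2.imwrite("pics/c7.png",P[::-1])
E
```

```text
t 16.95 target [0.5175 0.0505 0.078 ] now-axes [0.2132 0.0007 0.039 ] rotvec [-0.0003  0.0004  0.0047] turned-axes [ 0.2132 -0.0003  0.0391] table xy now [-0.0443  0.1955] F [ 0.  -0.2 -0.3]
right yel [0, 0, 0, 0, 0, 8, 25, 54, 75, 82, 83, 83, 82, 81, 77, 68, 57, 44, 28, 16, 14, 14, 15, 22, 36, 54, 61, 65, 76, 82, 82, 83, 83, 82, 68, 43, 22, 11, 3, 0, 0, 0, 0]
  tube centre -0.3 bubble -0.6 rel -0.2 len 57.3 14.0
left yel [0, 0, 0, 0, 0, 2, 15, 39, 66, 80, 80, 80, 75, 65, 58, 50, 40, 37, 36, 34, 32, 31, 31, 32, 35, 39, 40, 41, 47, 54, 55, 56, 56, 56, 53, 40, 22, 14, 16, 19, 20, 20, 20]
  tube centre 0.0 bubble -0.7 rel -0.8 len 56.0 18.0
```

View pics/c7.png

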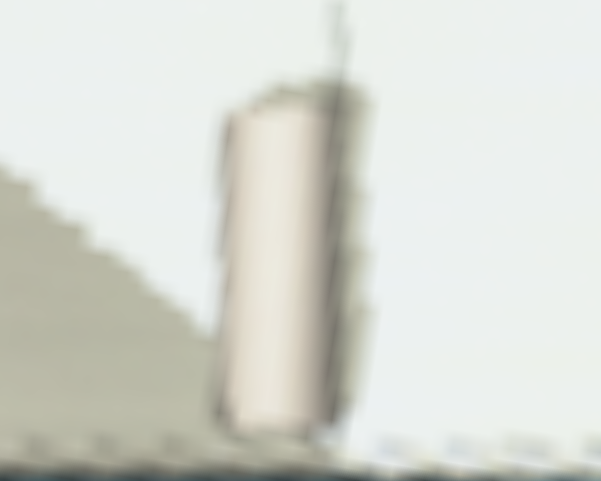

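The clear view shows the roller with edges at about columns 222 and 342, so its axis is near 282. The line is near column 340, which leaves about 14.5 mm to go, and the bubbles are still centred. I'll go back behind it and finish slowly.

Call:
{"name": "jog_arm", "arguments": {
  "rows": {"plan": [[0.04, 0, 0, 0, 0, 0], [0.05, 0, 0, 0, 0, 0], [0.05, 0, 0.01, 0, 0, 0], [0.03, 0, 0.015, 0, 0, 0], [0.013, 0, 0.014, 0, 0, 0.004], [0, 0, 0, 0, 0, 0], [0, 0, 0, 0, 0, 0]]}
}}

```text
time_s: 17.88
ee_pos: [0.5137, 0.0778, 0.0787]
tcp_rot: [-3.141, 0.0, -1.422]
ft_force: [0.2, 0.2, -0.4]
finger_gap: 0.0399
finger_force: 0.0
```

```bash
python3 to.py -0.044 -0.033 0.078 -1.5708
```

```text
t 17.875 target [0.5198 0.0353 0.078 ] now-axes [0.0428 0.0003 0.0007] rotvec [-0.0008 -0.     -0.0029] turned-axes [0.0428 0.0004 0.0007] table xy now [-0.0436  0.0098] F [ 0.2  0.2 -0.4]
```

Call:
{"name": "jog_arm", "arguments": {
  "rows": {"plan": [[0.004, 0, 0, 0, 0, 0], [0.006, 0, 0, 0, 0, 0], [0.006, 0, 0, 0, 0, 0], [0.005, 0, 0, 0, 0, 0], [0.003, 0, 0, 0, 0, 0], [0.002, 0, 0, 0, 0, 0], [0.002, 0, 0, 0, 0, 0], [0.002, 0, 0, 0, 0, 0]]}
}}

```text
time_s: 18.88
ee_pos: [0.5179, 0.0474, 0.0783]
tcp_rot: [-3.142, 0.0, -1.423]
ft_force: [-0.8, 0.8, 0.5]
finger_gap: 0.04
finger_force: 0.2
```

Call:
{"name": "jog_arm", "arguments": {
  "rows": {"plan": [[0.002, 0, 0, 0, 0, 0], [0.002, 0, 0, 0, 0, 0], [0.002, 0, 0, 0, 0, 0], [0.002, 0, 0, 0, 0, 0], [0.002, 0, 0, 0, 0, 0], [0.0015, 0, 0, 0, 0, 0], [0.0005, 0, 0, 0, 0, 0], [0, 0, 0, 0, 0, 0]]}
}}

```text
time_s: 19.88
ee_pos: [0.5195, 0.0355, 0.0782]
tcp_rot: [3.141, -0.0, -1.423]
ft_force: [-0.5, 0.5, -0.3]
finger_gap: 0.0394
finger_force: 0.0
```

```bash
python3 to.py -0.044 -0.033 0.078 -1.5708
```

```text
t 19.875 target [0.5198 0.0353 0.078 ] now-axes [ 0.0002 -0.0003  0.0002] rotvec [ 0.0001 -0.     -0.0036] turned-axes [ 0.0002 -0.0003  0.0002] table xy now [-0.0443 -0.0328] F [-0.5  0.5 -0.3]
```

Now I'll retreat slowly at first, then clear, and look again.

Call:
{"name": "jog_arm", "arguments": {
  "rows": {"plan": [[-0.01, 0, 0, 0, 0, 0], [-0.02, 0, 0, 0, 0, 0], [-0.02, 0, -0.03, 0, 0, 0], [-0.06, 0, -0.03, 0, 0, 0], [-0.06, 0, 0, 0, 0, 0], [-0.06, 0, 0, 0, 0, 0], [0, 0, 0, 0, 0, 0]]}
}}

```text
time_s: 20.75
ee_pos: [0.4852, 0.2631, 0.136]
tcp_rot: [-3.141, 0.001, -1.418]
ft_force: [0.0, -0.2, -0.1]
finger_gap: 0.0398
finger_force: 0.0
```

```bash
python3 look.py pics/t8.png; python3 - <<'E'
import cv2
from h import *
p=json.load(open("pose.json"));im=cv2.imread("pics/t8.png")
a,b,P=strip(im,p,(-.04,-.05),-np.pi/2,.15,.12,.073,.00025)
cv2.imwrite("pics/c8.png",P[::-1])
E
```

```text
right yel [0, 0, 0, 0, 0, 7, 25, 54, 75, 82, 83, 83, 83, 81, 77, 68, 58, 44, 28, 16, 14, 14, 14, 22, 36, 54, 61, 64, 75, 82, 83, 84, 84, 82, 68, 43, 22, 12, 4, 0, 0, 0, 0]
  tube centre -0.4 bubble -0.6 rel -0.2 len 57.3 13.5
left yel [0, 0, 0, 0, 0, 2, 15, 39, 66, 80, 80, 80, 78, 73, 64, 51, 41, 37, 36, 34, 32, 32, 32, 32, 35, 39, 40, 41, 48, 54, 56, 57, 56, 56, 53, 40, 22, 13, 16, 19, 20, 20, 20]
  tube centre 0.1 bubble -0.7 rel -0.7 len 56.0 18.0
```

View pics/c8.png

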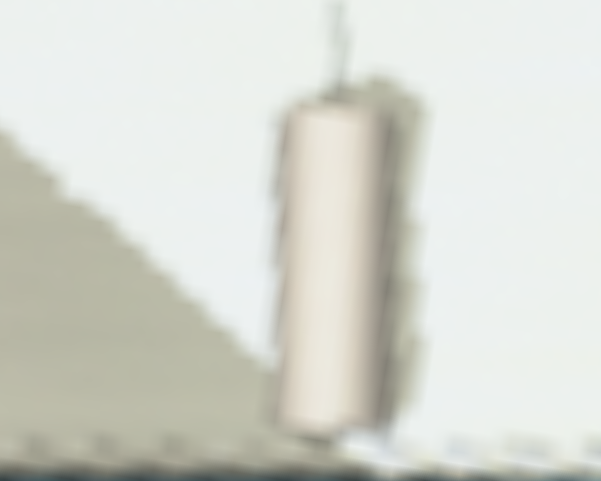

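The roller spans about columns 278–392, so its axis is near 335 and the line is near 340, about 1 mm apart. It is parallel to the line and at rest. Both bubbles are within 1 mm of centre and the robot is clear, so I'm handing in.

```bash
python3 -c "
from workcell import manip;print(manip.sign_off())"
```

```text
the job is handed in; nothing more can be done
None
```

The job is handed in at about 21 s of robot time: by the last picture both bubbles are within 1 mm of centre, the roller's axis is about 1 mm short of the scribed line, and the arm is clear of everything; the bystanders were not re-measured at the end, and the hand-in returned no verdict.

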